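# Level the pouring table: drive a wedge under its front bar up to the height gauge

### The arm

A 6-joint arm with a two-finger parallel gripper is mounted at the origin on a cart in front of the work surface, level with it; the furniture and walls round the work are solid. World frame = base frame: x ahead of the robot, y to its left, z up, the work surface at z = 0. Lengths are in m, angles in rad, forces in N, time in s.
With the tool pointing down it reaches from about 0.375 to 0.75 m from the base axis. Payload 9 kg.
Tool frame: the origin (TCP) lies on the centre line of the jaws, within the pads' length; the fingertips stand 8 mm ahead of it and the grasp point (between the pads) lies 11 mm behind it; y points along the fingers, x is the direction in which the jaws open and shut, and the axes are right-handed (so a half turn about y gives the same grasp; the last joint's range is limited). The gripper opens to 85 mm and grips with 20 to 120 N. Pads are 22 mm wide; open, the fingers measure 114 mm over their backs; the gripper's body (76 mm by 85 mm) begins 54 mm behind the grasp point. The pads swing forward as they close: fully open they stand 13 mm farther back than shut.
Start: joints at [1.131, 0.104, 0.097, 1.564, 0, 1.353], TCP at [0.132, 0.585, 0.239] pointing down, gripper open.
Joint ranges: [-2.99, 2.99], [-0.84, 1.86], [-1.1, 1.16], [-1.84, 2.11], [-1.51, 1.56], [-3.14, 3.14]. Speed limits (rad/s): [2.22, 2.22, 2.57, 3.14, 3.14, 3.14].

### API

Orientations are given as a unit quaternion [w, x, y, z].
In Python, from bench import env gives the robot as it stands. The module is installed in compiled form; this text tells all that it offers.
- The arm moves only by the tool drive_tool, never from a script. Its arguments are lists of equal length, an entry for each row: "fingers": the finger opening in mm, from 0 to 85.4; "travel": the shift along the tool's x, y, z in units of 25 mm (1.0 is 25 mm), a list of three; "turn": the turn, a rotation vector about the tool's x, y, z in degrees, a list of three. A call has 1 to 12 rows; each row is the pose to reach, as a shift and turn from the pose commanded when the call began, along the tool's axes at that moment; what a row does not reach only later rows make up. A row lasts 1/10 s, in which the tool goes at most 50 mm and 8.59 degrees, less where a joint would pass 70% of its speed; a pose out of reach is approached as far as the arm can. A call with a gripper value outside its range is refused whole. The fingers move at their own pace and stop on an object; the grip force is fixed at half the most. Time passes only in rows, so rows that repeat a pose let the fingers close. It gives the time, the measured TCP pose, the force and the opening at its end, in the units of the state.
- env.get_obs(): the state, without advancing time (a new reading comes with each control period).
- env.grab_frame(name): name is "scene" or "side" or "wrist"; returns (picture, depth): 480x640x3 uint8, red, green, blue; 480x640 float32, m along the optical axis (not along the pixel's ray), 0 where there is no reading.
- env.camera_params(name): a dict with "K" (3x3 intrinsics, pixels), "rvec" (rotation vector, rad) and "tvec" (3), from world to camera coordinates, as OpenCV has them. Camera axes: x right, y down, z forward; pixel columns grow to the right and rows downward; lengths in m; the calibration is good to about 2 mm. A picture is of the moment at which its call begins: read the wrist's pose just before it. camera_params takes no time and is no camera call; for the wrist camera it gives the pose at the moment of the call.
- env.job_done(): hands the job in, once; it reports no verdict.
The state is a dict: "time": time; "joint_pos": joint angles; "joint_vel": joint speeds; "joint_efforts": joint torques, N m; "position": TCP position; "ee_rot": TCP orientation; "force": force on the tool from outside, world axes, zero at the start; "ft_torque": the same for the moment, N m; "finger_gap": opening from 0.0 (shut) to 1.0 (fully open).
Only numpy, scipy, OpenCV 4.12 (cv2) and the standard library are available. Lean on these libraries where they do the work, as an engineer would, in place of code of your own. Each camera call takes 0.05 s, during which the arm holds its last target. There are 200 camera calls.

### The job

The plate of the pouring table has to be level before dishes are filled on it. Take the steel wedge, lay it flat on the bench and slide it, thin end first, straight in under the middle of the plate's front bar, and go on pushing until the plate has risen to the ball of the height gauge's finger and bears lightly on it. Stop there without lifting or shifting the gauge, let go, and leave the wedge holding the plate in that contact; do not disturb the timer, the amber bottle or the marker.

Things in the scene. Friction and masses are not known exactly. Their poses are not given: they have to be found in the camera images.
- wedge: Dark steel wedge, 0.3 kg, 32 mm wide (y), lying flat. Origin: underside, below the centre of the upright heel (the grip): a block 34 mm long (x -17 to +17), 32 wide, 50 high. From x = +17 the top face falls evenly, 1 in 5, from 23 mm to 3 mm thick at the thin nose, x = +117 mm. Own +x points from heel to nose. Friction with all it touches is about 0.6 (0.48 to 0.72): it stays where it is left.
- wedge_nose (a point): Middle of the wedge's thin end, on its underside. With the plate on its rests the nose goes in freely until it is about 20 mm past the bar; from there every 5 mm of push raises the bar by 1 mm. The ball of the gauge is met when the bar has risen by 4 to 11 mm.
- table: Pouring table, fixed. Origin: on the bench under the plate's centre; +x points from its open front (robot side) to the rear hinge, y to the left. Grey frame, side rails 8 mm high with inner sides at y = -91 and +91 mm, bare bench between them up to x = +80. Aluminium plate 190 (x) x 216 x 8 mm, hinged along y at x = +88 mm, 26 mm up; its front lies on rubber rests, top there about 23 mm up.
- front_bar (a point): Lowest point, at mid length, of a steel bar 10 mm in diameter along y under the plate's front, table x = -86, y -80 to +80 mm (plate's front edge: x = -95). 7 mm above the bench at rest; it rises with the plate. It bears on the wedge with about 3 N (2.3 to 3.9) of the plate's weight, the same all the way up until the ball is met; after that the push needed climbs quickly.
- plate (a joint): Tilt of the plate about its rear hinge, rad: -0.043 as it lies on its rests, 0 when parallel to the bench, growing as the front rises.
- gauge: Height gauge, loose, by the plate's left front corner: dark steel base 104 mm across, 2.8 kg, column 168 mm high. Origin: under the column. A finger runs 85 mm along its -y over the plate and turns down to an 8 mm ball, underside 27.5 to 32.5 mm above the bench (set for this bench; height not reported, find it by feel). About 3 N on the ball is right, 1 to 7 is fine, over 9 strains it, 11 tips it.
- timer: Bystander: small white timer with three buttons, 62 x 62 x 19 mm, origin at the centre of its underside.
- bottle_amber: Bystander: amber glass bottle, 66 mm in diameter, 123 mm high, origin at the centre of its underside.
- marker: Bystander: yellow marker with a black cap, 133 mm long (own y), 16 mm thick, lying on the bench, origin at the centre of its underside.

How it is judged:
On the way, in this order (a step that is already met when the one before it is completed fails the run):
1. the wedge lies flat with its nose under the middle of the front bar (x of wedge_nose in the frame of table between -0.08 and 0.03 m and y of wedge_nose in the frame of table between -0.025 and 0.025 m and height (world z) of wedge_nose below 0.004 m), for 0.05 s.
2. the plate, raised by the wedge, bears on the ball of the gauge (contact force between table and gauge above 0.8 N and contact force between table and wedge above 1.5 N), for 0.2 s.
At the end, for the whole second after the job is handed in: The wedge lies flat on the bench (within 0.04 rad), at rest, nose under the front bar, straight (within 0.2 rad of the table's x axis) and in the middle (within 30 mm), and holds the plate against the gauge's ball with 0.8 to 7.5 N; the gauge stands upright where it stood (all of step 2 and contact force between table and gauge below 7.5 N and x of wedge_nose in the frame of table above -0.07 m and y of wedge in the frame of table between -0.03 and 0.03 m and angle between the x axis of wedge and the x axis of table, either way round below 0.2 rad and angle between wedge's own z axis and vertical below 0.04 rad and linear speed of wedge below 0.005 m/s and angle between gauge's own z axis and vertical below 0.015 rad and distance of gauge from where it was at the start of the episode below 0.004 m); the robot touches nothing.
It fails at once if the plate strains the gauge's finger (more than 9 N) (contact force between table and gauge above 9 N).
It fails at once if the gauge is shifted by more than 4 mm or tipped (distance of gauge from where it was at the start of the episode above 0.004 m or angle between gauge's own z axis and vertical above 0.02 rad).
It fails at once if a bystander is moved by more than 20 mm (distance of any of timer, bottle_amber, marker from where it was at the start of the episode above 0.02 m).
It also fails if it takes over 72 s, if anything falls off the work surface, if the arm or the gripper's body presses on something with over 40 N, if the wrist force passes 120 N, or if a joint passes its speed limit or range.

## Working session

There is one attempt and no reset: what is moved stays moved. The work goes in short steps, Python scripts to look and compute and a tool call to move; the robot and the scene stay as the last step left them, time stands still between calls to the robot, and variables do not carry over. Pictures are saved under pics/ and viewed, about 8 in all and at most 12, crops included, and the job is handed in when it is done.

Besides the shell and the picture viewer there is one more tool, called after "Request:" as a command line: name --argument value ..., lists and objects as JSON in quotes. drive_tool: Moves the arm, as the interface text tells. Its arguments: {"type":"object","properties":{"fingers":{"type":"array","items":{"type":"number"}},"travel":{"type":"array","items":{"type":"array","items":{"type":"number"}}},"turn":{"type":"array","items":{"type":"array","items":{"type":"number"}}}},"required":["fingers","travel","turn"]}

```bash
mkdir -p pics
cat > h.py <<'E'
import numpy as np, cv2
from scipy.spatial.transform import Rotation as R
from bench import env
def grab(name):
    p=env.camera_params(name); im,d=env.grab_frame(name)
    return im,d,p
def cloud(d,p):
    K=p["K"]; v,u=np.mgrid[:480,:640]
    c=np.stack([(u-K[0,2])/K[0,0]*d,(v-K[1,2])/K[1,1]*d,d],-1)
    Rm=cv2.Rodrigues(np.array(p["rvec"],float))[0]
    return (c-np.array(p["tvec"]).ravel())@Rm
E
python3 - <<'E'
from h import *
o=env.get_obs(); print(o)
for n in("scene","side"):
    im,d,p=grab(n); np.savez(f"{n}.npz",im=im,d=d,W=cloud(d,p)); cv2.imwrite(f"pics/{n}0.png",im[...,::-1])
E
```

```text
{'time': 0.0, 'joint_pos': array([1.13126994e+00, 1.04723291e-01, 9.64472129e-02, 1.56390622e+00,
       2.25860837e-05, 1.35309910e+00]), 'joint_vel': array([ 8.99165144e-04,  5.27967703e-04, -3.70527018e-04, -7.13671512e-04,
        1.31057898e-06,  6.46692349e-04]), 'joint_efforts': array([ 3.71119022e-03, -5.56931376e+01,  5.03649330e+01,  1.66944828e-02,
       -9.37205505e-05,  9.89707900e-06]), 'position': array([0.13184578, 0.58499308, 0.23849614]), 'ee_rot': array([-0.5520622 ,  0.55248013,  0.44114058, -0.44202717]), 'force': array([ 0.36380969, -0.1942468 ,  0.46480544]), 'ft_torque': array([-0.00472044, -0.03381258,  0.04184507]), 'finger_gap': 1.0005976262792131}
```

View pics/scene0.png

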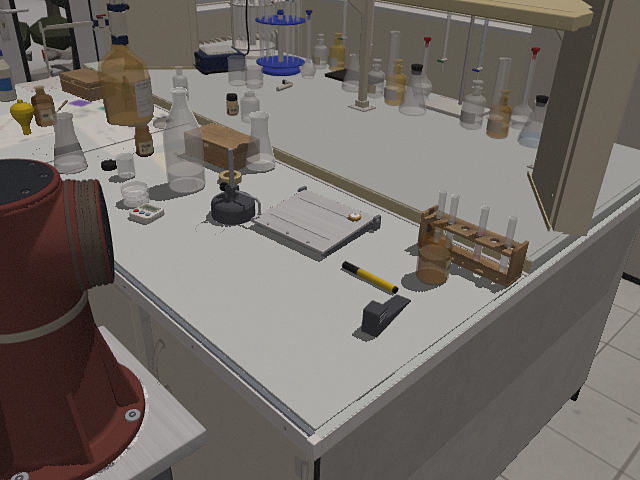

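View pics/side0.png

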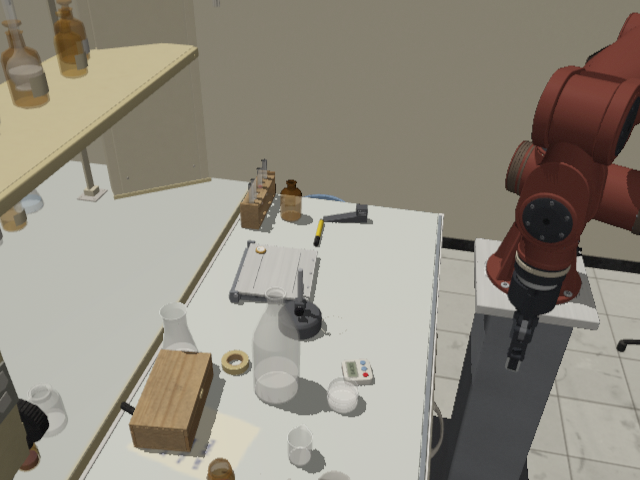

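The scene view shows the wedge (heel about (375,318), nose about (408,298)), the plate around (318,220), the gauge at (233,205), the marker at (370,277) and the timer at (147,213). The side view agrees, with the amber bottle at (291,200). Next I'll measure.

Run:
```python
from h import *
for n in("scene","side"):
    z=np.load(n+".npz"); W=z["W"]; im=z["im"]; ok=z["d"]>0
    def pr(l,pts):
        for u,v in pts: print(n,l,(u,v),W[v,u].round(4))
    if n=="scene": pr("plate",[(305,192),(262,222),(318,249),(375,217),(318,220)]); pr("bench",[(330,300),(250,250)]);pr("bottle",[(433,265)]);pr("gaugecol",[(232,165)])
    else: pr("plate",[(250,250),(312,255),(300,275),(245,290)])
    # dark things in wedge region
    x,y,zz=W[...,0],W[...,1],W[...,2]
    g=im.max(-1)
    reg=ok&(x>.2)&(x<.8)&(y<0.1)&(y>-.6)
    m=reg&(g<95)&(zz>.002)&(zz<.06)
    k,lab,st,ce=cv2.connectedComponentsWithStats(m.astype(np.uint8))
    for i in range(1,k):
        if st[i,4]>60:
            q=W[lab==i]; print(n,"blob",ce[i].round(),st[i,4],q.min(0).round(3),q.max(0).round(3))
            t=q[q[:,2]>.044]
            if len(t)>15 : print("  top",len(t),t.mean(0).round(4),cv2.minAreaRect((t[:,:2]*1000).astype(np.float32)), "all",cv2.minAreaRect((q[:,:2]*1000).astype(np.float32)))
    # plate
    m=ok&(zz>.02)&(zz<.045)&(x>.3)&(x<.8)&(abs(y)<.35)&(g>110)
    k,lab,st,ce=cv2.connectedComponentsWithStats(m.astype(np.uint8))
    i=1+st[1:,4].argmax(); q=W[lab==i]; print(n,"plate",ce[i],st[i,4],cv2.minAreaRect((q[:,:2]*1000).astype(np.float32)),q[:,2].mean())
    f=np.linalg.lstsq(np.c_[q[:,:2],np.ones(len(q))],q[:,2],rcond=None)[0]; print("fit",f)
    print("gauge col", W[ok&(zz>.12)&(zz<.2)&(x>.3)&(x<.8)&(abs(y)<.35)&(g<90)].mean(0))
    m=ok&(im[...,0]>150)&(im[...,2]<70)&(zz<.03)&(x>.25)&(x<.7)&(y<.1)&(y>-.5); print("marker",m.sum(),W[m].min(0),W[m].max(0)) if m.any() else 0
```

```text
scene plate (305, 192) [0.7386 0.2694 0.0315]
scene plate (262, 222) [0.5734 0.2348 0.0211]
scene plate (318, 249) [0.583  0.0615 0.0245]
scene plate (375, 217) [0.766  0.0644 0.0344]
scene plate (318, 220) [0.665  0.1467 0.0293]
scene bench (330, 300) [ 0.4984 -0.06    0.0009]
scene bench (250, 250) [4.981e-01 1.842e-01 3.000e-04]
scene bottle (433, 265) [ 0.6815 -0.1576  0.0482]
scene gaugecol (232, 165) [0.5695 0.3342 0.13  ]
scene blob [351. 237.] 456 [0.577 0.051 0.002] [0.783 0.1   0.034]
scene blob [422. 231.] 105 [ 0.779 -0.055  0.002] [ 0.8   -0.044  0.06 ]
  top 45 [ 0.7884 -0.0515  0.0521] ((790.7434692382812, -51.3822021484375), (8.890812873840332, 19.192575454711914), 72.10862731933594) all ((789.4396362304688, -49.80697250366211), (10.909997940063477, 20.745811462402344), 89.87812805175781)
scene blob [455. 271.] 1107 [ 0.671 -0.267  0.002] [ 0.8   -0.066  0.06 ]
  top 225 [ 0.7044 -0.1739  0.0527] ((729.8184814453125, -200.72743225097656), (31.397104263305664, 186.24539184570312), 38.39309310913086) all ((761.5199584960938, -176.44171142578125), (119.33488464355469, 18
[... 971 characters left out ...]
4 [ 0.783 -0.27   0.002] [ 0.8   -0.039  0.058]
side blob [351. 215.] 406 [ 0.476 -0.187  0.002] [ 0.606 -0.126  0.056]
  top 57 [ 0.4943 -0.165   0.0487] ((496.0478820800781, -169.7588348388672), (31.168529510498047, 38.66731262207031), 16.56229591369629) all ((542.7501220703125, -155.352783203125), (133.43984985351562, 39.3741569519043), 16.739952087402344)
side plate [274.8844347  269.62167241] 3193 ((673.5870971679688, 173.85040283203125), (201.07620239257812, 237.3372344970703), 6.200180530548096) 0.02630732998872888
fit [ 0.04173263  0.00209774 -0.00221601]
gauge col [0.66579701 0.0043699  0.13038557]
marker 42 [ 0.59976859 -0.12169673  0.00846659] [ 0.61066341 -0.03331267  0.02041435]
```

```bash
cat >> h.py <<'E'
TAB=np.array([.668,.169]); TY=np.radians(6.2)
def rot(yaw,s):  # tool y down, tool z = s*(direction yaw)
    z=s*np.array([np.cos(yaw),np.sin(yaw),0]); y=np.array([0,0,-1.]); return np.c_[np.cross(y,z),y,z]
def t2w(x,y):
    c,s=np.cos(TY),np.sin(TY); return TAB+[c*x-s*y,s*x+c*y]
def go(pos,Rt,o):
    q=o["ee_rot"]; R0=R.from_quat([*q[1:],q[0]])
    tr=R0.inv().apply(np.array(pos)-o["position"])/.025
    return tr.round(3),(R0.inv()*R.from_matrix(Rt)).as_rotvec(degrees=True).round(2)
E
python3 - <<'E'
from h import *
o=env.get_obs(); q=o["ee_rot"]; print(R.from_quat([*q[1:],q[0]]).as_matrix().round(3))
for s in(1,-1):
    Rt=rot(np.radians(12),s)
    for P in([.40,.22,.24],[.46,-.16,.2]): print(s,P,*go(P,Rt,o))
E
```

```text
[[ 0.22  -0.    -0.976]
 [ 0.976 -0.001  0.22 ]
 [-0.001 -1.     0.   ]]
1 [0.4, 0.22, 0.24] [-11.884  -0.045 -13.676] [ 8.0000e-02  1.5529e+02 -4.0000e-02]
1 [0.46, -0.16, 0.2] [-26.182   1.57  -19.361] [ 8.0000e-02  1.5529e+02 -4.0000e-02]
-1 [0.4, 0.22, 0.24] [-11.884  -0.045 -13.676] [ -0.03 -24.71  -0.06]
-1 [0.46, -0.16, 0.2] [-26.182   1.57  -19.361] [ -0.03 -24.71  -0.06]
```

Request:
drive_tool --fingers '[85, 85, 85, 85, 85, 85, 85, 85, 85, 85, 85, 85]' --travel '[[-11.9, 0, -13.7], [-11.9, 0, -13.7], [-11.9, 0, -13.7], [-11.9, 0, -13.7], [-11.9, 0, -13.7], [-11.9, 0, -13.7], [-11.9, 0, -13.7], [-11.9, 0, -13.7], [-11.9, 0, -13.7], [-11.9, 0, -13.7], [-11.9, 0, -13.7], [-11.9, 0, -13.7]]' --turn '[[0, -24.7, 0], [0, -24.7, 0], [0, -24.7, 0], [0, -24.7, 0], [0, -24.7, 0], [0, -24.7, 0], [0, -24.7, 0], [0, -24.7, 0], [0, -24.7, 0], [0, -24.7, 0], [0, -24.7, 0], [0, -24.7, 0]]'

```text
time: 1.3
position: [0.4002, 0.2202, 0.2392]
ee_rot: [0.445, -0.445, -0.549, 0.549]
force: [0.0, -0.8, 0.3]
finger_gap: 0.996
```

Run:
```python
from h import *
o=env.get_obs(); print(o["position"],o["time"],o["joint_pos"])
print(*go([.46,-.17,.2],rot(np.radians(12),-1),o))
```

```text
[0.40021144 0.22018765 0.23916348] 1.3 [ 2.14995387e-01 -3.35701862e-01 -3.11915108e-01  1.59513608e+00
  4.60798084e-04  6.04059791e-03]
[-15.765   1.56    0.897] [-0.03 -0.03  0.03]
```

Request:
drive_tool --fingers '[85, 85, 85, 85, 85, 85, 85, 85, 85, 85, 85, 85]' --travel '[[-15.8, 1.5, 0.9], [-15.8, 1.5, 0.9], [-15.8, 1.5, 0.9], [-15.8, 1.5, 0.9], [-15.8, 1.5, 0.9], [-15.8, 1.5, 0.9], [-15.8, 1.5, 0.9], [-15.8, 1.5, 0.9], [-15.8, 1.5, 0.9], [-15.8, 1.5, 0.9], [-15.8, 1.5, 0.9], [-15.8, 1.5, 0.9]]' --turn '[[0, 0, 0], [0, 0, 0], [0, 0, 0], [0, 0, 0], [0, 0, 0], [0, 0, 0], [0, 0, 0], [0, 0, 0], [0, 0, 0], [0, 0, 0], [0, 0, 0], [0, 0, 0]]'

```text
time: 2.5
position: [0.461, -0.1696, 0.2021]
ee_rot: [-0.444, 0.444, 0.55, -0.55]
force: [0.7, 0.2, 0.4]
finger_gap: 1.001
```

Run:
```python
from h import *
o=env.get_obs(); print(o["position"],o["time"],o["force"])
im,d,p=grab("wrist"); W=cloud(d,p); cv2.imwrite("pics/w1.png",im[...,::-1]); np.savez("w1.npz",im=im,d=d,W=W)
x,y,z=W[...,0],W[...,1],W[...,2]; ok=(d>0)
print("cam",-cv2.Rodrigues(np.array(p["rvec"],float))[0].T@np.array(p["tvec"]).ravel())
m=ok&(z>.001)&(z<.06)&(x>.4)&(x<.66)&(y<-.1)&(y>-.3)&(im.max(-1)<95)
k,lab,st,ce=cv2.connectedComponentsWithStats(m.astype(np.uint8))
for i in range(1,k):
    if st[i,4]>200:
        q=W[lab==i]; t=q[q[:,2]>.045]; print(ce[i],st[i,4],cv2.minAreaRect((q[:,:2]*1000).astype(np.float32)))
        if len(t)>50: print(" top",len(t),t[:,2].mean(),cv2.minAreaRect((t[:,:2]*1000).astype(np.float32)))
```

```text
[ 0.46102906 -0.16962341  0.20210632] 2.5 [0.67536812 0.21488078 0.39912045]
cam [ 0.37859126 -0.18740678  0.33799035]
[309.8742546 268.5711693] 3857 ((534.4863891601562, -164.89407348632812), (155.3270721435547, 41.056392669677734), 8.261800765991211)
 top 1202 0.05078000186811815 ((494.0963134765625, -173.2372283935547), (33.78418731689453, 31.71428680419922), 12.121869087219238)
[337.67219917 334.74688797] 241 ((602.8717651367188, -117.1560287475586), (13.388690948486328, 33.62084197998047), 25.91735076904297)
```

View pics/w1.png

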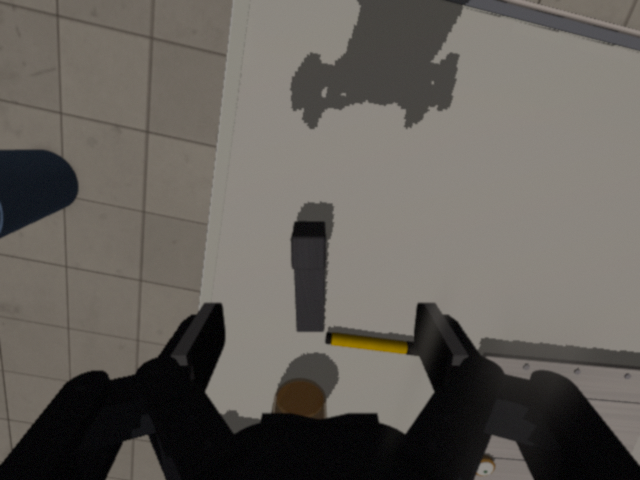

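The wrist view shows the heel top at about (309,246) and the nose at (311,330), in line with the tool. The marker cap at (330,338) lies just right of the nose. Heel centre is (0.494, -0.173) and yaw about 12°. Next I'll lower and grip.

Run:
```python
from h import *
o=env.get_obs()
print(*go([.494,-.1733,.022],rot(np.radians(12),-1),o))
```

```text
[-0.41   7.207 -1.257] [ 0.03  0.12 -0.02]
```

Request:
drive_tool --fingers '[85, 85, 70, 70, 70, 70, 70, 70, 70, 70]' --travel '[[-0.41, 0, -1.26], [-0.41, 0, -1.26], [-0.41, 2, -1.26], [-0.41, 4, -1.26], [-0.41, 5, -1.26], [-0.41, 6, -1.26], [-0.41, 6.6, -1.26], [-0.41, 7.0, -1.26], [-0.41, 7.2, -1.26], [-0.41, 7.2, -1.26]]' --turn '[[0, 0, 0], [0, 0, 0], [0, 0, 0], [0, 0, 0], [0, 0, 0], [0, 0, 0], [0, 0, 0], [0, 0, 0], [0, 0, 0], [0, 0, 0]]'

```text
time: 3.55
position: [0.4939, -0.1747, 0.0221]
ee_rot: [-0.445, 0.445, 0.55, -0.55]
force: [0.4, 0.0, -0.9]
finger_gap: 0.824
```

Request:
drive_tool --fingers '[45, 45, 30, 10, 10, 10, 10, 10, 10, 10]' --travel '[[0, 0, 0], [0, 0, 0], [0, 0, 0], [0, 0, 0], [0, 0, 0], [0, 0, 0], [0, 0, 0], [0, 0, 0], [0, 0, 0], [0, 0, 0]]' --turn '[[0, 0, 0], [0, 0, 0], [0, 0, 0], [0, 0, 0], [0, 0, 0], [0, 0, 0], [0, 0, 0], [0, 0, 0], [0, 0, 0], [0, 0, 0]]'

```text
time: 4.55
position: [0.4942, -0.1751, 0.0227]
ee_rot: [-0.445, 0.445, 0.55, -0.549]
force: [-0.4, 1.0, 6.5]
finger_gap: 0.364
```

Request:
drive_tool --fingers '[10, 10, 10, 10, 10, 10]' --travel '[[0, -0.5, 0], [0, -1.5, 0], [0, -3, 0], [0, -4, 0], [0, -4, 0], [0, -4, 0]]' --turn '[[0, 0, 0], [0, 0, 0], [0, 0, 0], [0, 0, 0], [0, 0, 0], [0, 0, 0]]'

```text
time: 5.15
position: [0.4937, -0.1748, 0.1219]
ee_rot: [-0.445, 0.445, 0.55, -0.549]
force: [-0.9, 0.3, -3.0]
finger_gap: 0.367
```

Run:
```python
from h import *
o=env.get_obs(); print(o["position"],o["force"],o["finger_gap"])
im,d,p=grab("wrist"); W=cloud(d,p); cv2.imwrite("pics/w2.png",im[...,::-1])
for dx in (-.29,-.23): print(t2w(dx,0),*go([*t2w(dx,0),.10],rot(TY,-1),o))
```

```text
[ 0.49370561 -0.17480065  0.12188942] [-0.93888693  0.32748369 -3.04347103] 0.3672704458083509
[0.37969622 0.13768019] [13.174  0.871  1.864] [ 0.02  5.79 -0.01]
[0.43934528 0.14416015] [12.932  0.872 -0.524] [ 0.02  5.79 -0.01]
```

View pics/w2.png

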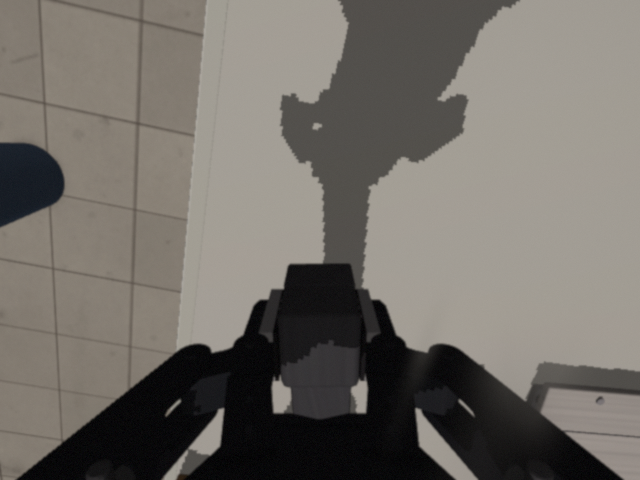

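The wedge is held squarely, with about 3 N of weight. Next I'll carry it to in front of the table and refine the table pose from there.

Request:
drive_tool --fingers '[10, 10, 10, 10, 10, 10, 10, 10, 10, 10, 10]' --travel '[[12.9, 0.5, 0.4], [12.9, 0.5, 0.4], [12.9, 0.5, 0.4], [12.9, 0.5, 0.4], [12.9, 0.5, 0.4], [12.9, 0.5, 0.4], [12.9, 0.5, 0.4], [12.9, 0.5, 0.4], [12.9, 0.5, 0.4], [12.9, 0.5, 0.4], [12.9, 0.5, 0.4]]' --turn '[[0, 5.8, 0], [0, 5.8, 0], [0, 5.8, 0], [0, 5.8, 0], [0, 5.8, 0], [0, 5.8, 0], [0, 5.8, 0], [0, 5.8, 0], [0, 5.8, 0], [0, 5.8, 0], [0, 5.8, 0]]'

```text
time: 6.3
position: [0.417, 0.1378, 0.1089]
ee_rot: [0.473, -0.473, -0.526, 0.526]
force: [-0.0, -0.6, -2.2]
finger_gap: 0.364
```

Run:
```python
from h import *
o=env.get_obs(); print(o["position"],o["force"])
im,d,p=grab("wrist"); W=cloud(d,p); cv2.imwrite("pics/w3.png",im[...,::-1])
im2,d2,p2=grab("scene"); 
c=cv2.resize(im2[150:350,130:430],(800,533),interpolation=cv2.INTER_CUBIC); cv2.imwrite("pics/s3.png",c[...,::-1])
for n,I,D,P in(("w",im,d,p),("s",im2,d2,p2)):
    W=cloud(D,P);x,y,z=W[...,0],W[...,1],W[...,2]
    T=np.array([W[...,0]-TAB[0],W[...,1]-TAB[1]]); c,s=np.cos(TY),np.sin(TY)
    tx=c*T[0]+s*T[1]; ty=-s*T[0]+c*T[1]
    # plate: front edge line & side edges
    m=(D>0)&(z>.016)&(z<.045)&(abs(tx)<.12)&(abs(ty)<.13)
    q=np.c_[tx[m],ty[m],z[m]]; print(n,m.sum(),q.min(0),q.max(0))
    for yy in np.arange(-.10,.11,.025):
        k=abs(q[:,1]-yy)<.006
        if k.sum()>10: print("  front at ty",yy.round(3),np.percentile(q[k,0],[1,3]).round(4))
    for xx in (-.085,-.07,-.05,0.03):
        k=abs(q[:,0]-xx)<.006
        if k.sum()>10: print("  sides at tx",xx,np.percentile(q[k,1],[1,99]).round(4))
```

```text
[0.41695505 0.1377666  0.10891282] [-0.02713376 -0.55731798 -2.16081044]
w 1457 [-0.09613897 -0.10933022  0.0162052 ] [-0.04583335  0.12978187  0.04474376]
  front at ty -0.1 [-0.094  -0.0916]
  front at ty 0.075 [-0.0956 -0.0953]
  front at ty 0.1 [-0.0839 -0.0815]
  sides at tx -0.085 [-0.1057  0.0967]
  sides at tx -0.07 [-0.1087  0.1054]
  sides at tx -0.05 [-0.109   0.1032]
s 4136 [-0.09853561 -0.12539478  0.01601714] [0.10777933 0.12983606 0.04454141]
  front at ty -0.1 [-0.0969 -0.0949]
  front at ty -0.075 [-0.0963 -0.0955]
  front at ty -0.05 [-0.0965 -0.0949]
  front at ty -0.025 [-0.0969 -0.0945]
  front at ty -0.0 [-0.0958 -0.0944]
  front at ty 0.025 [-0.0962 -0.0932]
  front at ty 0.05 [-0.0953 -0.0945]
  front at ty 0.075 [-0.0478 -0.0428]
  front at ty 0.1 [-0.0789 -0.0735]
  sides at tx -0.085 [-0.1097  0.1281]
  sides at tx -0.07 [-0.1093  0.1287]
  sides at tx -0.05 [-0.1103  0.1026]
  sides at tx 0.03 [-0.1092  0.1009]
```

View pics/s3.png

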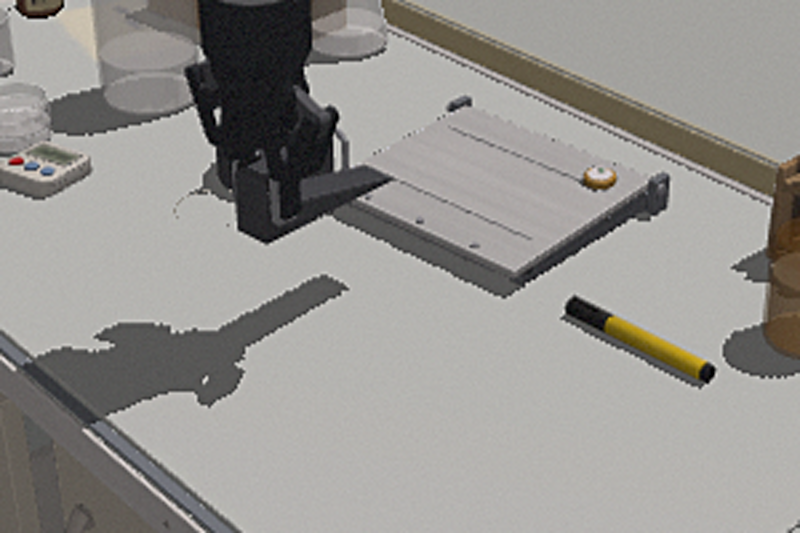

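The crop shows the wedge level in the jaws, nose about (388,178) in line with the table. The plate edges agree with my table pose to about 1 mm. Next I'll lower and slide the nose in.

Run:
```python
from h import *
o=env.get_obs()
for dx in (-.25,-.19): print(*go([*t2w(dx,0),.0235],rot(TY,-1),o))
```

```text
[ 0.154  3.426 -0.113] [-0.01 -0.1   0.  ]
[ 0.158  3.425 -2.513] [-0.01 -0.1   0.  ]
```

Request:
drive_tool --fingers '[10, 10, 10, 10, 10, 10, 10, 10, 10, 10, 10, 10]' --travel '[[0.16, 1, -0.1], [0.16, 2, -0.1], [0.16, 2.8, -0.1], [0.16, 3.2, -0.1], [0.16, 3.38, -0.1], [0.16, 3.38, -0.5], [0.16, 3.38, -1], [0.16, 3.38, -1.5], [0.16, 3.38, -2.0], [0.16, 3.38, -2.3], [0.16, 3.38, -2.5], [0.16, 3.38, -2.5]]' --turn '[[0, 0, 0], [0, 0, 0], [0, 0, 0], [0, 0, 0], [0, 0, 0], [0, 0, 0], [0, 0, 0], [0, 0, 0], [0, 0, 0], [0, 0, 0], [0, 0, 0], [0, 0, 0]]'

```text
time: 7.6
position: [0.4787, 0.1493, 0.0247]
ee_rot: [0.472, -0.472, -0.526, 0.526]
force: [0.9, -0.5, -5.6]
finger_gap: 0.364
```

Run:
```python
from h import *
o=env.get_obs(); print(o["position"],o["force"],o["ft_torque"])
im,d,p=grab("side"); c=cv2.resize(im[190:370,200:440],(800,600),interpolation=cv2.INTER_CUBIC); cv2.imwrite("pics/d4.png",c[...,::-1])
```

```text
[0.47874794 0.14928966 0.02473776] [ 0.89330477 -0.51071078 -5.64957343] [ 0.03839829  0.17379581 -0.01980022]
```

View pics/d4.png

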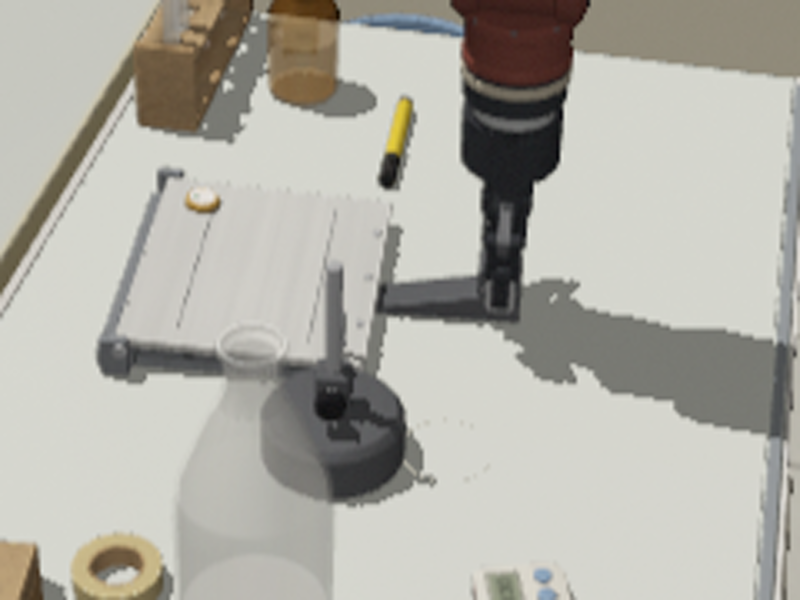

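The nose is under the plate at about (382,300). Fz of -5.6 N suggests it is about 1.5 mm off the bench and touching the bar, so I'll lower it before releasing.

Request:
drive_tool --fingers '[10, 10, 10, 10]' --travel '[[0, 0.04, 0], [0, 0.07, 0], [0, 0.07, 0], [0, 0.07, 0]]' --turn '[[0, 0, 0], [0, 0, 0], [0, 0, 0], [0, 0, 0]]'

```text
time: 8.05
position: [0.4787, 0.1494, 0.0233]
ee_rot: [-0.472, 0.472, 0.526, -0.526]
force: [0.1, 0.2, -2.6]
finger_gap: 0.364
```

Request:
drive_tool --fingers '[10, 10, 10, 10]' --travel '[[0, 0.02, 0], [0, 0.04, 0], [0, 0.04, 0], [0, 0.04, 0]]' --turn '[[0, 0, 0], [0, 0, 0], [0, 0, 0], [0, 0, 0]]'

```text
time: 8.45
position: [0.4788, 0.1494, 0.0227]
ee_rot: [-0.472, 0.472, 0.526, -0.526]
force: [-4.5, -1.0, 5.3]
finger_gap: 0.362
```

Request:
drive_tool --fingers '[45, 60, 60, 60, 60, 60, 60, 40, 10, 0, 0, 0]' --travel '[[0, 0, 0], [0, 0, 0], [0, 0, 0], [0, 0, 0], [0, -0.8, 0], [0, -2.0, 0], [0, -2.6, 0], [0, -2.6, 0.7], [0, -2.6, 1.5], [0, -2.6, 1.92], [0, -2.6, 1.92], [0, -2.6, 1.92]]' --turn '[[0, 0, 0], [0, 0, 0], [0, 0, 0], [0, 0, 0], [0, 0, 0], [0, 0, 0], [0, 0, 0], [0, 0, 0], [0, 0, 0], [0, 0, 0], [0, 0, 0], [0, 0, 0]]'

```text
time: 9.65
position: [0.4314, 0.1442, 0.0871]
ee_rot: [-0.472, 0.473, 0.526, -0.526]
force: [-0.3, -0.3, 0.6]
finger_gap: -0.002
```

```bash
cat >> h.py <<'E'
def tabxy(W):
    c,s=np.cos(TY),np.sin(TY); a,b=W[...,0]-TAB[0],W[...,1]-TAB[1]; return c*a+s*b,-s*a+c*b
E
python3 - <<'E'
from h import *
o=env.get_obs(); print(o["position"],o["force"],o["finger_gap"])
im,d,p=grab("wrist"); cv2.imwrite("pics/w5.png",im[...,::-1])
im2,d2,p2=grab("scene")
for n,I,D,P in(("w",im,d,p),("s",im2,d2,p2)):
    W=cloud(D,P); tx,ty=tabxy(W); z=W[...,2]
    m=(D>0)&(z>.044)&(z<.055)&(abs(ty)<.04)&(tx<-.12)&(tx>-.225)
    if m.sum()>15: print(n,m.sum(),cv2.minAreaRect((np.c_[tx[m],ty[m]]*1000).astype(np.float32)))
E
```

```text
[0.4313669  0.14416771 0.08710997] [-0.2598746 -0.2679398  0.6013365] -0.0021906634669827613
s 172 ((-190.92459106445312, 0.2972698211669922), (34.52088165283203, 35.87107467651367), 89.05638122558594)
```

View pics/w5.png

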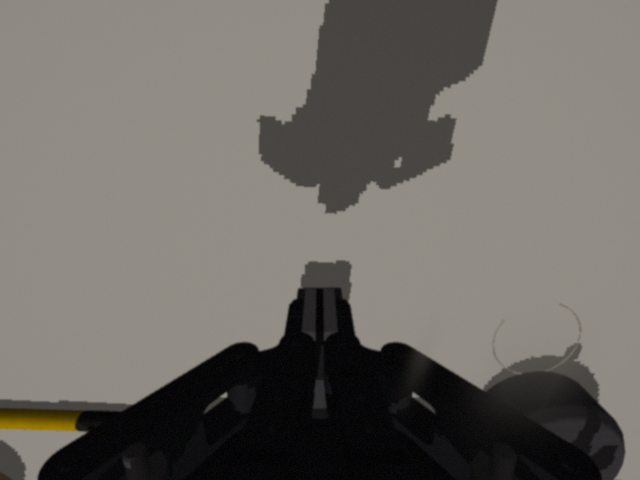

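The wedge rests straight and centred, with the heel at table (-0.191, 0.000). The wrist view shows the closed fingers at (320,300) behind it. Next I'll come down behind the heel and make contact.

Request:
drive_tool --fingers '[0, 0, 0, 0, 0, 0, 0, 0, 0, 0, 0, 0]' --travel '[[0.03, 1, 0], [0.03, 2, 0], [0.03, 2.6, 0], [0.03, 2.6, 0], [0.03, 2.6, -0.3], [0.03, 2.6, -0.5], [0.03, 2.6, -0.6], [0.03, 2.6, -0.7], [0.03, 2.6, -0.8], [0.03, 2.6, -0.9], [0.03, 2.6, -1.0], [0.03, 2.6, -1.0]]' --turn '[[0, 0, 0], [0, 0, 0], [0, 0, 0], [0, 0, 0], [0, 0, 0], [0, 0, 0], [0, 0, 0], [0, 0, 0], [0, 0, 0], [0, 0, 0], [0, 0, 0], [0, 0, 0]]'

```text
time: 10.95
position: [0.4558, 0.1476, 0.022]
ee_rot: [-0.472, 0.472, 0.526, -0.526]
force: [-0.1, 0.3, 0.5]
finger_gap: -0.0
```

Request:
drive_tool --fingers '[0, 0, 0, 0, 0, 0]' --travel '[[0, 0, -0.06], [0, 0, -0.12], [0, 0, -0.18], [0, 0, -0.24], [0, 0, -0.3], [0, 0, -0.36]]' --turn '[[0, 0, 0], [0, 0, 0], [0, 0, 0], [0, 0, 0], [0, 0, 0], [0, 0, 0]]'

```text
time: 11.55
position: [0.4633, 0.1486, 0.0218]
ee_rot: [0.473, -0.472, -0.526, 0.527]
force: [-9.4, -1.4, 6.3]
finger_gap: 0.0
```

```bash
cat > chk.py <<'E'
from h import *
o=env.get_obs(); f=o["force"]; P=o["position"]; print("TCP tab",np.round(tabxy(P),4),"push",-(f[0]*np.cos(TY)+f[1]*np.sin(TY)),f.round(2),o["time"])
im2,D,P=grab("scene"); np.save("last.npy",im2)
W=cloud(D,P); tx,ty=tabxy(W); z=W[...,2]
m=(D>0)&(z>.044)&(z<.055)&(abs(ty)<.04)&(tx<-.09)&(tx>-.235)
print(m.sum(),cv2.minAreaRect((np.c_[tx[m],ty[m]]*1000).astype(np.float32)) if m.sum()>9 else "")
m=(D>0)&(z>.014)&(z<.05)&(abs(tx)<.09)&(ty<.03)&(ty>-.1)
a=np.linalg.lstsq(np.c_[tx[m],ty[m],np.ones(m.sum())],z[m],rcond=None)[0]; print("tilt",-a[0], "z front",a[2]-.095*a[0])
E
python3 chk.py
```

```text
TCP tab [-0.2057  0.0018] push 9.528057428383198 [-9.43 -1.42  6.34] 11.55
93 ((-194.50352478027344, -8.860687255859375), (24.69942855834961, 59.07184982299805), 64.55873107910156)
tilt -0.042661358549459794 z front 0.023488318685101227
```

Run:
```python
from h import *
im,d,p=grab("side"); a=cv2.resize(im[240:320,280:390],(800,582),interpolation=cv2.INTER_CUBIC)
im2=np.load("last.npy"); b=cv2.resize(im2[180:260,190:330],(800,457),interpolation=cv2.INTER_CUBIC)
c=np.vstack([cv2.resize(a,(500,364)),cv2.resize(b,(500,236))]); cv2.imwrite("pics/c6.png",c[...,::-1])
```

```text
(no output)
```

View pics/c6.png

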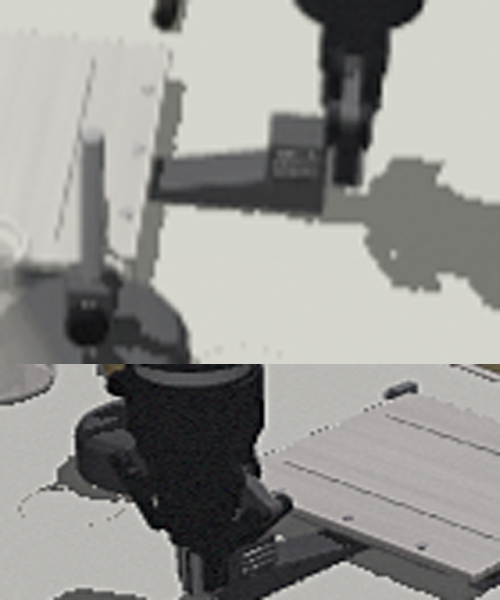

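The wedge is flat, with the fingers squarely behind the heel at crop (340,150). The push force is plausible: friction plus the tool dragging the face down by about 6 N. I'll raise slightly while pushing on; the nose is about 25 mm past the bar.

Request:
drive_tool --fingers '[0, 0, 0, 0, 0, 0, 0, 0, 0]' --travel '[[0, -0.02, -0.05], [0, -0.02, -0.1], [0, -0.02, -0.15], [0, -0.02, -0.2], [0, -0.02, -0.25], [0, -0.02, -0.3], [0, -0.02, -0.35], [0, -0.02, -0.4], [0, -0.02, -0.4]]' --turn '[[0, 0, 0], [0, 0, 0], [0, 0, 0], [0, 0, 0], [0, 0, 0], [0, 0, 0], [0, 0, 0], [0, 0, 0], [0, 0, 0]]'

```text
time: 12.55
position: [0.4735, 0.1497, 0.0219]
ee_rot: [0.473, -0.472, -0.526, 0.527]
force: [-5.1, 0.1, -0.7]
finger_gap: -0.001
```

```bash
python3 chk.py
```

```text
TCP tab [-0.1955  0.0018] push 5.012076823397554 [-5.06  0.13 -0.66] 12.55
90 ((-185.15731811523438, -9.18825912475586), (26.134199142456055, 60.17305374145508), 62.161380767822266)
tilt -0.03183567731448335 z front 0.025523493588811827
```

Request:
drive_tool --fingers '[0, 0, 0, 0, 0, 0]' --travel '[[0, 0, -0.04], [0, 0, -0.08], [0, 0, -0.12], [0, 0, -0.16], [0, 0, -0.2], [0, 0, -0.24]]' --turn '[[0, 0, 0], [0, 0, 0], [0, 0, 0], [0, 0, 0], [0, 0, 0], [0, 0, 0]]'

```text
time: 13.2
position: [0.4794, 0.1503, 0.0219]
ee_rot: [0.473, -0.472, -0.526, 0.527]
force: [-5.5, 0.1, 0.4]
finger_gap: 0.001
```

Request:
drive_tool --fingers '[0, 0, 0]' --travel '[[0, 0, -0.03], [0, 0, -0.06], [0, 0, -0.08]]' --turn '[[0, 0, 0], [0, 0, 0], [0, 0, 0]]'

```text
time: 13.5
position: [0.4813, 0.1505, 0.0219]
ee_rot: [0.473, -0.472, -0.526, 0.527]
force: [-5.0, -1.0, 0.3]
finger_gap: 0.002
```

```bash
python3 chk.py
```

```text
TCP tab [-0.1876  0.0018] push 5.095069983533832 [-5.02 -0.97  0.33] 13.5
83 ((-176.24484252929688, -8.234256744384766), (29.13127899169922, 55.995323181152344), 57.84400939941406)
tilt -0.023586223694404176 z front 0.027104426773422806
```

Request:
drive_tool --fingers '[0, 0, 0]' --travel '[[0, 0, -0.03], [0, 0, -0.06], [0, 0, -0.08]]' --turn '[[0, 0, 0], [0, 0, 0], [0, 0, 0]]'

```text
time: 13.85
position: [0.4833, 0.1507, 0.0219]
ee_rot: [0.473, -0.472, -0.526, 0.527]
force: [-5.3, 0.8, 0.3]
finger_gap: 0.003
```

Request:
drive_tool --fingers '[0, 0, 0]' --travel '[[0, 0, -0.03], [0, 0, -0.06], [0, 0, -0.06]]' --turn '[[0, 0, 0], [0, 0, 0], [0, 0, 0]]'

```text
time: 14.15
position: [0.4847, 0.1509, 0.0219]
ee_rot: [0.473, -0.472, -0.526, 0.527]
force: [-6.3, -1.2, 0.5]
finger_gap: -0.0
```

Request:
drive_tool --fingers '[0, 0]' --travel '[[0, 0, -0.03], [0, 0, -0.03]]' --turn '[[0, 0, 0], [0, 0, 0]]'

```text
time: 14.35
position: [0.4851, 0.151, 0.0219]
ee_rot: [0.473, -0.471, -0.525, 0.527]
force: [-8.8, -1.1, 2.0]
finger_gap: 0.001
```

Request:
drive_tool --fingers '[0, 0]' --travel '[[0, -0.006, 0], [0, -0.006, 0]]' --turn '[[0, 0, 0], [0, 0, 0]]'

```text
time: 14.55
position: [0.4851, 0.1509, 0.0219]
ee_rot: [0.473, -0.471, -0.525, 0.527]
force: [-7.1, -1.0, 0.6]
finger_gap: 0.0
```

```bash
for i in 1 2; do python3 chk.py;done
```

```text
TCP tab [-0.1838  0.0018] push 7.124516788310466 [-7.06 -1.    0.58] 14.55
88 ((-172.6892547607422, -10.043746948242188), (28.814594268798828, 59.366371154785156), 59.56308364868164)
tilt -0.019486194120277127 z front 0.027847796594458525
TCP tab [-0.1838  0.0018] push 7.520342225047711 [-7.41 -1.4   1.07] 14.6
83 ((-172.3012237548828, -9.39814567565918), (30.72299575805664, 58.744075775146484), 57.631980895996094)
tilt -0.020408335191636807 z front 0.027723437204634584
```

Request:
drive_tool --fingers '[0, 0]' --travel '[[0, 0, -0.016], [0, 0, -0.016]]' --turn '[[0, 0, 0], [0, 0, 0]]'

```text
time: 14.85
position: [0.4853, 0.151, 0.0219]
ee_rot: [0.473, -0.471, -0.525, 0.527]
force: [-9.5, -0.2, 3.0]
finger_gap: -0.001
```

Request:
drive_tool --fingers '[0, 0]' --travel '[[0, -0.01, -0.016], [0, -0.01, -0.016]]' --turn '[[0, 0, 0], [0, 0, 0]]'

```text
time: 15.05
position: [0.4855, 0.151, 0.0219]
ee_rot: [0.473, -0.471, -0.525, 0.527]
force: [-8.4, -1.2, -0.3]
finger_gap: 0.001
```

```bash
for i in 1 2; do python3 chk.py;done
```

```text
TCP tab [-0.1834  0.0018] push 8.502098957162797 [-8.42 -1.21 -0.27] 15.05
87 ((-173.1207733154297, -10.008831024169922), (26.789722442626953, 59.50564956665039), 60.303951263427734)
tilt -0.019844361675635906 z front 0.027834302098114796
TCP tab [-0.1834  0.0018] push 8.537776248384294 [-8.5  -0.85  0.4 ] 15.1
88 ((-172.33544921875, -10.338916778564453), (25.867570877075195, 59.99154281616211), 63.28956985473633)
tilt -0.019490091932886658 z front 0.02787031995189782
```

Request:
drive_tool --fingers '[0, 0]' --travel '[[0, -0.004, -0.016], [0, -0.004, -0.016]]' --turn '[[0, 0, 0], [0, 0, 0]]'

```text
time: 15.35
position: [0.4857, 0.1511, 0.0219]
ee_rot: [0.473, -0.471, -0.525, 0.527]
force: [-9.0, -0.5, 0.1]
finger_gap: 0.001
```

```bash
for i in 1 2; do python3 chk.py|head -1;done
```

```text
TCP tab [-0.1832  0.0018] push 9.04922195769107 [-9.05 -0.52  0.08] 15.35
TCP tab [-0.1832  0.0018] push 9.953453764729192 [-9.84 -1.56 -0.67] 15.4
```

Push is about 9.5 N against a 5.1 N baseline, so the ball bears roughly 3 N. I'll back off straight.

Request:
drive_tool --fingers '[0, 0, 0, 0, 0, 0, 0, 0, 0, 0]' --travel '[[0, 0, 0.03], [0, 0, 0.1], [0, 0, 0.4], [0, 0, 1.0], [0, 0, 1.5], [0, -1, 1.6], [0, -2.5, 1.6], [0, -4, 1.6], [0, -4, 1.6], [0, -4, 1.6]]' --turn '[[0, 0, 0], [0, 0, 0], [0, 0, 0], [0, 0, 0], [0, 0, 0], [0, 0, 0], [0, 0, 0], [0, 0, 0], [0, 0, 0], [0, 0, 0]]'

```text
time: 16.45
position: [0.449, 0.1468, 0.1242]
ee_rot: [-0.471, 0.473, 0.527, -0.525]
force: [0.5, 0.7, -0.4]
finger_gap: 0.004
```

```bash
python3 chk.py
python3 - <<'E'
from h import *
im,d,p=grab("side"); a=cv2.resize(im[200:330,220:400],(800,578),interpolation=cv2.INTER_CUBIC); cv2.imwrite("pics/e7.png",a[...,::-1])
W=cloud(d,p); z=W[...,2]; tx,ty=tabxy(W); z0=np.load("side.npz"); print("tilt side via depth change", np.median((z-z0["W"][...,2])[(d>0)&(abs(tx+.07)<.015)&(ty>-.1)&(ty<.02)&(z>.01)&(z<.05)]))
# gauge: compare start/now in the scene and side views
for n,box in (("scene",(140,225,205,255)),("side",(265,340,285,325))):
    I0=np.load(n+".npz")["im"]; I1=grab(n)[0]; r0,r1,c0,c1=box
    f=lambda I: np.float32(cv2.cvtColor(I,cv2.COLOR_RGB2GRAY)[r0:r1,c0:c1])
    print(n,cv2.phaseCorrelate(f(I0),f(I1),cv2.createHanningWindow((c1-c0,r1-r0),cv2.CV_32F)))
E
```

```text
TCP tab [-0.2201  0.0016] push -0.5533020463703756 [ 0.48  0.73 -0.44] 16.45
165 ((-156.8524169921875, 1.134979248046875), (35.55522537231445, 37.13666534423828), 88.46293640136719)
tilt -0.019634730764712904 z front 0.027785194069555947
tilt side via depth change 0.0050156867603112255
scene ((-0.20352543873575968, 0.26097775522737976), 0.5027612982855902)
side ((-0.023389807540741714, -0.036083275325580644), 1.0882093687057495)
```

View pics/e7.png

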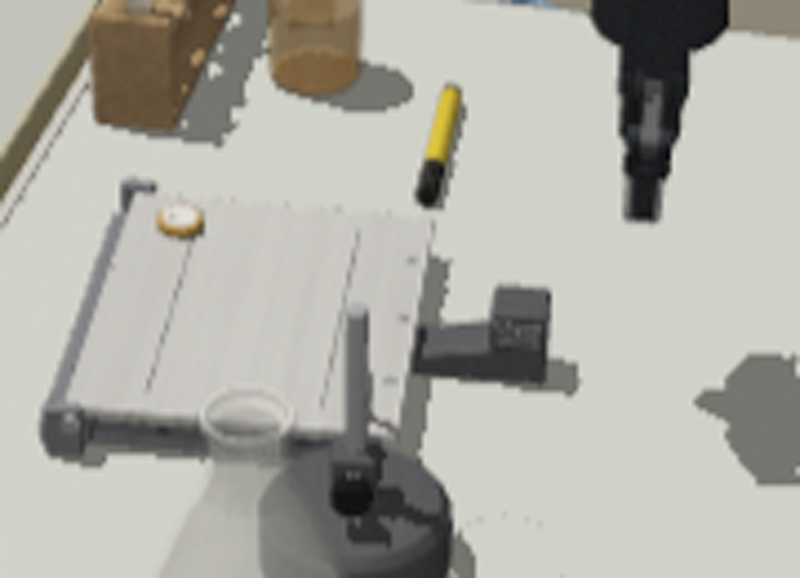

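The wedge is flat, straight and centred, with the plate raised onto the ball, the gauge unmoved and the arm clear. I'll hand it in.

```bash
python3 -c "
from bench import env
print(env.job_done())"
```

```text
the job is handed in; nothing more can be done
None
```

I gripped the wedge by its heel, laid it flat in front of the table and slid its nose under the middle of the front bar. I then let go and pushed it from behind with closed fingers until it met the ball, backed straight off and handed the job in at about 17 s. No verdict was reported.

**Contact with the ball:** the push held steady at about 5 N, then climbed to about 9.5 N over the last 1–2 mm. From that I estimate about 3 N on the ball; nothing measures that force directly.

**Plate:** its tilt read -0.0196 rad after I backed off, the same as under the final push, so it did not sink. The measured bar rise disagreed between methods: about 4 mm from the tilt, about 5 mm from the wedge position and the side camera. All fall within the expected 4 to 11 mm.

**Wedge:** it lies straight to within about 1.5°, about 1 mm off the middle. The nose is at table x of about -0.04 m.

**Gauge:** it showed no shift in the side view (under 0.05 px). The scene view showed about 0.3 px, but that match was weak because its background had changed.

**Bystanders:** I came near none of them, and the marker and bottle looked undisturbed in the last picture. The timer was not in it.

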